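Load the last tube into a swing-out centrifuge rotor and check the bucket swings

ROBOT

A 6-joint arm with a two-finger parallel gripper is mounted at the origin on the work surface. World frame = base frame: x ahead of the robot, y to its left, z up, the work surface at z = 0. Lengths are in m, angles in rad, forces in N, time in s.
With the tool pointing down it reaches from about 0.25 to 0.725 m from the base axis. Payload 4 kg.
Tool frame: the origin (TCP) lies between the finger pads; the fingertips stand 11 mm ahead of it and the grasp point (between the pads) lies 8 mm behind it (bot.tip_extent is the distance from the TCP to the fingertips, in m); z points along the fingers, y is the line along which they close (so a half turn about z gives the same grasp; the last joint's range is limited). The gripper opens to 85 mm and grips with 20 to 120 N. Pads are 22 mm wide; open, the fingers measure 114 mm over their backs; the gripper's body (76 mm by 85 mm) begins 54 mm behind the grasp point. The pads swing forward as they close: fully open they stand 13 mm farther back than shut.
Start: joints at [1.156, 0.241, 0.005, 1.335, 0, 1.571], TCP at [0.202, 0.458, 0.242] pointing down, gripper open.
Joint ranges: [-2.72, 2.72], [-1.05, 1.87], [-1.09, 1.28], [-1.99, 2.15], [-1.42, 1.44], [-3.14, 3.14]. Speed limits (rad/s): [2.79, 2.79, 3.14, 3.14, 3.14, 3.14].

INTERFACE

Orientations are given as a unit quaternion [x, y, z, w].
In Python, from workcell import bot gives the robot as it stands. The module is installed in compiled form; this text tells all that it offers.
- The arm moves only by the tool drive_tool, never from a script. Its argument "rows" is a list of rows, each an object of numbers: "dx", "dy", "dz": the shift along the tool's x, y, z in units of 50 mm (1.0 is 50 mm); "wx", "wy", "wz": the turn, a rotation vector about the tool's x, y, z in units of 5 degrees (1.0 is 5 degrees); "hand": the finger opening in mm, from 0 to 85.4. A call has 1 to 20 rows; each row is the pose to reach, as a shift and turn from the pose commanded when the call began, along the tool's axes at that moment; what a row does not reach only later rows make up. A row lasts 1/10 s, in which the tool goes at most 50 mm and 8.59 degrees, less where a joint would pass 70% of its speed; a pose out of reach is approached as far as the arm can. A call with a gripper value outside its range is refused whole. The fingers move at their own pace and stop on an object; the grip force is fixed at half the most. Time passes only in rows, so rows that repeat a pose let the fingers close. It gives the time, the measured TCP pose, the force, the opening and the grip force at its end, in the units of the state.
- bot.get_obs(): the state, without advancing time (a new reading comes with each control period).
- bot.camera(name): name is "side" or "top"; returns the picture (480x640x3 uint8, red, green, blue); there is no depth.
- bot.get_calibration(name): a dict with "vfov" (degrees; the focal length in pixels is half the picture's height over the tangent of half this angle, whatever the lens; pixels are square), "cx", "cy" (the principal point, pixels), "origin" and "rotation" of the camera in the world. Camera axes: x right, y up, looking along -z (the intrinsics and any distortion apply to the point x, -y, -z); pixel columns grow to the right and rows downward; lengths in m; the calibration is good to about 2 mm. A picture is of the moment at which its call begins. get_calibration takes no time and is no camera call.
- bot.job_done(): hands the job in; it is judged then, once.
Trained networks look in the newest picture that a camera, given by its name, has taken for a name from the list of things; names that differ only in an ending like _2 or _b are one class to them, and where a whole thing is asked for, a point or a joint stands for the part that bears it (a point fixed in the world has none). Each returns a list of dicts, best first, with "score" (0 to 1); they miss things now and then, are a little off and sometimes report something else, mostly with a low value. They report only what shows in the picture. A call takes as long as a camera call.
- bot.look_for(camera, thing): "extent" ([centre column, centre row, width, height] in pixels, round what is visible of it).
- bot.outline_of(camera, thing): "region" (480x640 bool, what is visible of it) and "extent" ([centre column, centre row, width, height] in pixels, round what is visible of it).
The state is a dict: "clock": time; "joint_pos": joint angles; "joint_vel": joint speeds; "tau": joint torques, N m; "eef_pos": TCP position; "tool_rot": TCP orientation; "ft_force": force on the tool from outside, world axes, zero at the start; "ft_torque": the same for the moment, N m; "grip_width": finger opening in m; "grasp_force": force on a finger pad.
Only numpy, scipy, OpenCV 4.12 (cv2) and the standard library are available. Lean on these libraries where they do the work, as an engineer would, in place of code of your own. Each camera call takes 0.05 s, during which the arm holds its last target. There are 200 camera calls.

TASK

Load the purple-capped conical tube from the white sample rack into the one empty bucket of the swing-out rotor standing on the bench. The blue cone insert in that bucket is a stiff push fit and has not been pushed right down: let the tube's cone find its seat and press, so that tube and insert slide down together until they stop hard on the bottom, and bed them there with a firm push of about 15 N (never over 25 N). Then check that the loaded bucket rocks free on its pivots: push it so that its foot swings outward through about a third of a right angle, let it swing back, and leave it hanging straight with the tube fully home; the other tubes and bench things stay where they are.

Things in the scene. Friction and masses are not known exactly. Their poses are not given: they have to be found in the camera images.
- tube_mid (a point): The purple-capped tube to load: frosted body 25 mm across, white label, purple ribbed cap 30 mm across, 16 mm tall (grip it there), 95 mm tall in all. This point is on its axis, half-way up: 47.5 mm above the tip, 39.5 mm below the cap's middle; z points up to the cap. It starts upright in one of the rack's holes; 40 to 75 g.
- tube_tip (a point): Lower end of the same tube, on its axis; z points up to the cap. The lowest 20 mm is a cone that widens from 8 mm at the tip to 25 mm.
- rack: White sample rack, fixed: block 66 (x) by 256 (y) by 58 mm tall, end plates 66 mm tall, five holes in a row along its y, 48 mm apart, tubes standing 50 mm deep in them, so caps begin 29 mm above the block. Yaw varies within 20 degrees. Origin under its centre. Room for fingers is either side of the row (closing along the rack's x).
- rotor: Aluminium four-place swing-out rotor on a fixed stand; origin under its axis on the bench. Hub 72 mm across, nut's top 119 mm above the bench; cheeks either side of each bucket, tops 113 mm high. Four steel buckets hang 100 mm from the axis, 90 degrees apart: the empty one along the rotor's -x, the other three already hold purple-capped tubes. Position and yaw vary.
- bucket_mouth (a point): Centre of the empty steel bucket's rim (43 mm outside), 113 mm above the bench; z up along the bucket's axis, x outward from the rotor's axis; pivot line 8 mm below, along y. Under the insert lies rubber padding, 0 to 15 mm, not known: with insert right down and tube seated, the tip ends 49 to 34 mm below this point, the cap's middle 38 to 53 mm above it.
- insert (a joint): Height of the blue insert above its place on the padding, m: 0 is right down; starts 0.004 to 0.008. It is a sleeve in the empty bucket, 27.6 mm bore, with a cone at its foot that matches the tube's. It slides down the bucket's axis against a steady friction of about 6 N, then stops hard; bed it there with about 15 N (10 to 25 N). It stays where it is left.
- bucket (a joint): Swing of the empty bucket, rad: 0 hangs straight, grows as its foot swings outward and its top and the tube's cap lean in towards the rotor's axis; stops at -0.3 and 1.4. A push of about 1 N on the cap of the loaded tube, towards the rotor's axis, rocks it; left alone it swings back and settles at 0 within about 2 s.
- tube_yellow: Yellow-capped tube in the rack, same make as the purple one, 95 mm tall; origin at its lower tip (leave it alone).
- tube_green: Green-capped tube in the rack, same make; origin at its lower tip (leave it alone).
- tube_red: Red-capped tube in the rack, same make; origin at its lower tip (leave it alone).
- jar: Small clear specimen jar, 60 mm across, 65 mm tall, standing on the bench; origin under its centre (leave it alone).
- wash_bottle: White wash bottle with red cap, 64 mm across, 150 mm tall; origin under its centre (leave it alone).
- tip_box: Blue pipette-tip box with clear lid, 85 x 120 x 58 mm; origin under its centre (leave it alone).
- spare_insert: Spare blue insert standing on the bench, 36 mm across, 45 mm tall; origin under its centre (leave it alone).

How it is judged:
By the outcome, as a careful person would: the job done as asked, in the order asked, and still so for the second after the job is handed in, with the robot touching nothing.
It also fails if it takes over 64 s, if anything falls off the work surface, if the arm or the gripper's body presses on something with over 40 N, if the wrist force passes 120 N, or if a joint passes its speed limit or range.

## Working session

There is one attempt and no reset: what is moved stays moved. The work goes in short steps, Python scripts to look and compute and a tool call to move; the robot and the scene stay as the last step left them, time stands still between calls to the robot, and variables do not carry over. Pictures are saved under pics/ and viewed, at most 10 in all, crops included, and the job is handed in when it is done.

Besides the shell and the picture viewer there is one more tool, called after ">>>" by a JSON object that holds its "name" and its "arguments". drive_tool: Moves the arm, as the interface text tells. Its arguments: {"type":"object","properties":{"rows":{"type":"array","items":{"type":"object","properties":{"dx":{"type":"number"},"dy":{"type":"number"},"dz":{"type":"number"},"wx":{"type":"number"},"wy":{"type":"number"},"wz":{"type":"number"},"hand":{"type":"number"}}}}},"required":["rows"]}

```bash
mkdir -p pics; cat > h.py <<'E'
import numpy as np, cv2
from workcell import bot
def cal(n):
    c=bot.get_calibration(n); f=240/np.tan(np.radians(c['vfov'])/2)
    return c,f,np.array(c['origin']),np.array(c['rotation'])
def ray(n,u,v):
    c,f,o,R=cal(n); d=R@np.array([(u-c['cx'])/f,-(v-c['cy'])/f,-1]); return o,d/np.linalg.norm(d)
def proj(n,p):
    c,f,o,R=cal(n); q=R.T@(np.array(p)-o); return np.array([c['cx']+f*q[0]/-q[2], c['cy']-f*q[1]/-q[2]])
def atz(n,u,v,z):
    o,d=ray(n,u,v); return o+d*(z-o[2])/d[2]
def tri(a,b):
    (o1,d1),(o2,d2)=a,b
    A=np.stack([d1,-d2],1); s=np.linalg.lstsq(A,o2-o1,rcond=None)[0]
    p,q=o1+s[0]*d1,o2+s[1]*d2; return (p+q)/2,np.linalg.norm(p-q)
E
python3 - <<'E'
from h import *
for n in('side','top'):
    cv2.imwrite(f'pics/{n}0.png',bot.camera(n)[...,::-1]); print(n,bot.get_calibration(n))
    for t in('tube_mid','rack','rotor','bucket','insert','tube_yellow','tube_green','tube_red'):
        print(t,[(round(r['score'],2),np.round(r['extent'],1).tolist()) for r in bot.look_for(n,t)[:3]])
o=bot.get_obs();print(o)
E
```

```text
side {'vfov': 54.90892269834089, 'cx': 322.2191071025349, 'cy': 233.39072844935254, 'origin': array([0.4330139 , 0.69998243, 0.69514813]), 'rotation': array([-0.03036156,  0.43869335,  0.89384281, -0.08758626])}
tube_mid [(0.81, [285.6, 364.1, 14.8, 34.5])]
rack [(0.83, [292.6, 368.4, 104.5, 137.1])]
rotor [(0.93, [326.0, 228.3, 114.3, 110.8]), (0.31, [270.4, 384.1, 18.4, 30.9])]
bucket [(0.6, [370.7, 236.9, 23.4, 37.4])]
insert [(0.66, [387.9, 184.7, 25.8, 28.5]), (0.47, [371.9, 225.9, 18.4, 3.4])]
tube_yellow [(0.55, [298.1, 340.9, 19.6, 32.8])]
tube_green [(0.82, [322.6, 302.3, 20.8, 30.0])]
tube_red [(0.88, [270.8, 384.8, 20.6, 32.5]), (0.42, [284.3, 363.6, 20.4, 31.2])]
top {'vfov': 46.68105210560356, 'cx': 316.0080731965113, 'cy': 235.59976505603478, 'origin': array([ 0.28165818, -0.05886847,  1.5033521 ]), 'rotation': array([-0.06272881,  0.07056084,  0.71048814, -0.69734702])}
tube_mid [(0.61, [187.0, 236.1, 17.4, 10.4]), (0.33, [323.0, 269.2, 26.7, 20.6])]
rack [(0.18, [203.7, 239.8, 13.6, 11.5])]
rotor [(0.89, [320.2, 233.9, 97.0, 94.8])]
bucket [(0.56, [324.6, 270.9, 19.4,
[... 225 characters left out ...]
14.3])]
{'clock': 0.9, 'joint_pos': array([1.15603331e+00, 2.40570258e-01, 5.00895011e-03, 1.33519901e+00,
       1.81127391e-05, 1.57077807e+00]), 'joint_vel': array([-0.00038262, -0.00050945,  0.00159691,  0.00111689,  0.0007967 ,
       -0.00155496]), 'tau': array([ 1.08071796e-03, -3.72192693e+01,  2.52695292e+01,  1.05280469e-03,
       -7.63029789e-05,  1.01283867e-06]), 'eef_pos': array([0.20148334, 0.45761184, 0.24232476]), 'tool_rot': array([ 2.05889291e-01,  9.78575291e-01,  1.94837151e-05, -5.15499696e-06]), 'ft_force': array([ 0.58490868,  0.95040395, -0.04070751]), 'ft_torque': array([ 0.02060256, -0.011526  , -0.02318971]), 'grasp_force': 0.0, 'grip_width': 0.08538711523864798}
```

```bash
sed -i 's/np.array(c\[.rotation.\])/Rot.from_quat(c["rotation"]).as_matrix()/; 1a from scipy.spatial.transform import Rotation as Rot' h.py; python3 - <<'E'
import cv2
s=cv2.imread('pics/side0.png');t=cv2.imread('pics/top0.png')
cv2.imwrite('pics/s1.png',cv2.resize(s[150:450,200:500],None,fx=2,fy=2,interpolation=2))
cv2.imwrite('pics/t1.png',cv2.resize(t[150:390,130:450],None,fx=2.5,fy=2.5,interpolation=2))
E
```

```text
(no output)
```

View pics/s1.png

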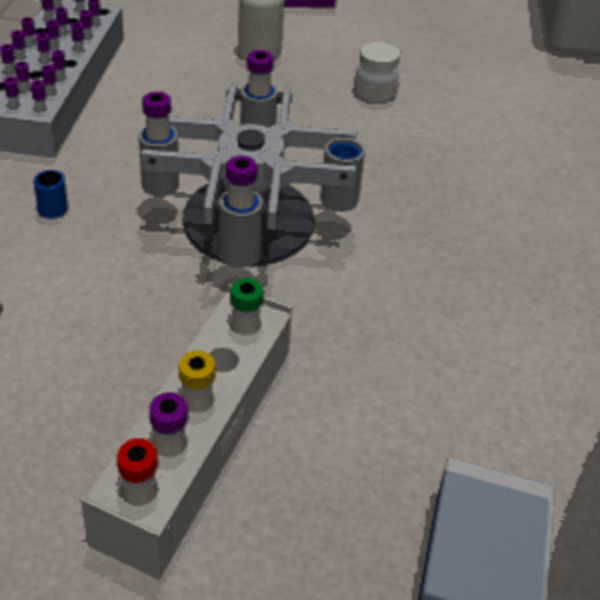

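View pics/t1.png

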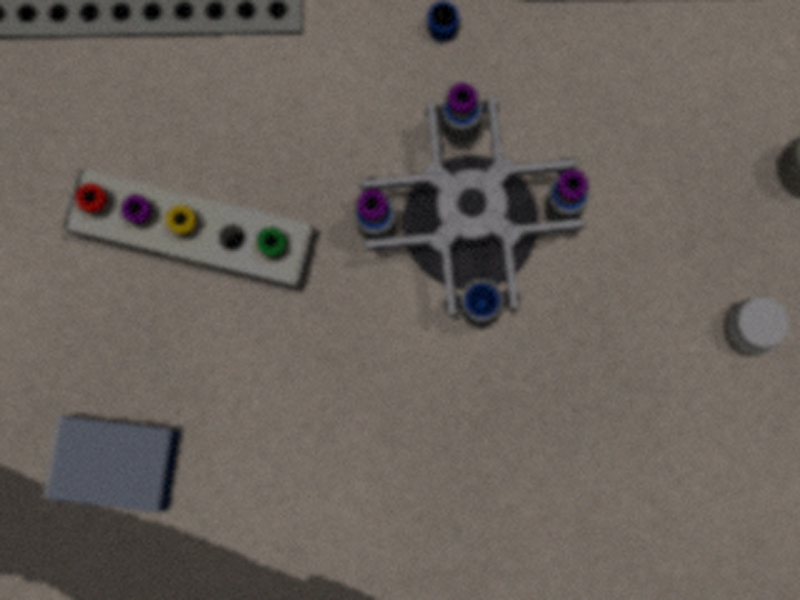

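The side crop shows purple cap at about (284,356) full-frame, rack row red–purple–yellow–empty–green, the empty bucket at (372,225); the top crop shows the purple cap at (185,234) and the empty bucket at (323,270), pointing toward the robot. I triangulate colour blobs.

```bash
python3 - <<'E'
from h import *
B={}
for n in('side','top'):
    im=cv2.imread(f'pics/{n}0.png').astype(int)
    im=cv2.cvtColor(im.astype(np.uint8),cv2.COLOR_BGR2HSV).astype(int); H,S,V=im[...,0],im[...,1],im[...,2]
    for c,(a,b) in dict(purple=(138,165),green=(50,80),yellow=(18,30),blue=(100,120)).items():
        m=((H>=a)&(H<=b)&(S>110)&(V>40)).astype(np.uint8)
        m=cv2.morphologyEx(m,cv2.MORPH_CLOSE,np.ones((5,5)))
        k,l,st,ce=cv2.connectedComponentsWithStats(m)
        L=[(ce[i],st[i].tolist()) for i in range(1,k) if 25<st[i,4]<400]
        B[n,c]=L
        print(n,c,[(np.round(x,1).tolist(),s[2:]) for x,s in L])
def T(a,b): 
    p,e=tri(ray('side',*a),ray('top',*b)); return np.round(p,4),round(e,4)
for c in('green','yellow','purple','blue'):
    for x,_ in B['side',c]:
        for y,_ in B['top',c]:
            p,e=T(x,y)
            if e<.006 and 0<p[2]<.2: print(c,np.round(x),np.round(y),p,e)
print(proj('top',[.20,.458,.24]),proj('side',[.20,.458,.24]))
E
```

```text
side purple [([345.5, 102.0], [34, 1, 34]), ([329.5, 180.5], [14, 12, 135]), ([191.9, 191.3], [7, 10, 55]), ([277.9, 201.9], [14, 13, 152]), ([320.4, 234.9], [16, 15, 198]), ([283.9, 356.5], [19, 21, 285])]
side green [([322.8, 296.8], [17, 17, 233])]
side yellow [([637.4, 166.1], [7, 12, 34]), ([298.1, 334.5], [19, 20, 306])]
side blue [([329.5, 196.3], [15, 7, 30]), ([279.2, 218.6], [16, 8, 40]), ([371.7, 224.7], [16, 9, 102]), ([225.1, 247.8], [16, 24, 264]), ([320.4, 252.2], [17, 10, 47])]
top purple [([314.6, 188.9], [12, 11, 101]), ([597.9, 206.6], [18, 42, 224]), ([358.5, 223.3], [12, 12, 112]), ([278.6, 231.4], [12, 13, 120]), ([184.1, 233.1], [11, 11, 92]), ([71.3, 274.0], [6, 5, 26]), ([28.6, 285.5], [6, 6, 28]), ([14.6, 289.3], [6, 6, 31]), ([45.4, 294.6], [6, 6, 29]), ([31.1, 298.5], [7, 6, 32]), ([16.8, 302.1], [7, 5, 29]), ([62.1, 303.9], [7, 5, 28]), ([47.7, 307.8], [8, 6, 32]), ([33.7, 311.6], [6, 6, 29])]
top green [([238.3, 246.5], [12, 11, 93])]
top yellow [([202.1, 237.5], [13, 12, 121])]
top blue [([306.9, 157.8], [11, 12, 58]), ([314.2, 196.4], [13, 7, 39]), ([356.2, 230.2], [13, 9, 38]), ([279.8, 238.6], [12, 6, 28]), ([322.4, 269.6], [14, 13, 138])]
green [323. 297.] [238. 247.] [0.5256 0.1223 0.0969] 0.0005
yellow [298. 334.] [202. 238.] [0.5502 0.2153 0.0972] 0.0004
purple [346. 102.] [598. 207.] [ 0.6202 -0.8255  0.0782] 0.003
purple [330. 180.] [359. 223.] [ 0.5685 -0.1827  0.153 ] 0.0003
purple [278. 202.] [315. 189.] [ 0.6592 -0.0751  0.1526] 0.0004
purple [320. 235.] [279. 231.] [0.5517 0.0159 0.1524] 0.0003
purple [284. 356.] [184. 233.] [0.5625 0.262  0.0964] 0.0006
blue [372. 225.] [322. 270.] [ 0.4602 -0.0915  0.1125] 0.0009
blue [225. 248.] [307. 158.] [ 0.7845 -0.0573  0.0209] 0.0026
[ 75.59718612 384.54290481] [600.26507461 491.8252701 ]
```

```bash
cat >> h.py <<'E'
def go(p,yaw):  # tool-frame units to reach TCP p with tool y at world yaw (deg), pointing down
    o=bot.get_obs(); R=Rot.from_quat(o['tool_rot']).as_matrix(); y=np.radians(yaw)
    Y=np.array([np.cos(y),np.sin(y),0]); Z=np.array([0,0,-1.]); G=np.stack([np.cross(Y,Z),Y,Z],1)
    print('d',np.round(R.T@(np.array(p)-o['eef_pos'])/.05,3),'w',np.round(np.degrees(Rot.from_matrix(R.T@G).as_rotvec())/5,3))
E
python3 -c "
from h import *
go([.5622,.2622,.16],-14.8)"
```

```text
d [-8.178 -0.67   1.646] w [ 0.    -0.    16.207]
```

>>> {"name": "drive_tool", "arguments": {"rows": [{"dx":-0.4,"dy":0,"dz":0,"wz":0.8},{"dx":-1.2,"dy":-0.1,"dz":0.2,"wz":2},{"dx":-2,"dy":-0.2,"dz":0.3,"wz":3.6},{"dx":-2.8,"dy":-0.25,"dz":0.5,"wz":5.2},{"dx":-3.6,"dy":-0.3,"dz":0.7,"wz":6.8},{"dx":-4.4,"dy":-0.35,"dz":0.9,"wz":8.4},{"dx":-5.2,"dy":-0.4,"dz":1.0,"wz":10},{"dx":-6,"dy":-0.5,"dz":1.2,"wz":11.6},{"dx":-6.8,"dy":-0.55,"dz":1.3,"wz":13.2},{"dx":-7.5,"dy":-0.6,"dz":1.5,"wz":14.8},{"dx":-8,"dy":-0.65,"dz":1.6,"wz":15.8},{"dx":-8.18,"dy":-0.67,"dz":1.65,"wz":16.2},{"dx":-8.18,"dy":-0.67,"dz":1.65,"wz":16.2},{"dx":-8.18,"dy":-0.67,"dz":1.65,"wz":16.2}]}}

```text
invalid input at $.rows[0]: expected keys dx, dy, dz, wx, wy, wz, hand
```

```bash
python3 - <<'E'
from h import *
print(bot.get_obs()['eef_pos'],bot.get_obs()['tool_rot']); go([.5622,.2622,.087],-14.8)
s=bot.camera('side')[...,::-1]
cv2.imwrite('pics/s2.png',cv2.resize(s[250:430,180:420],None,fx=3,fy=3,interpolation=2))
E
```

```text
[0.20148334 0.45761184 0.24232476] [ 2.05889291e-01  9.78575291e-01  1.94837151e-05 -5.15499696e-06]
d [-8.178 -0.67   3.106] w [ 0.    -0.    16.207]
```

View pics/s2.png

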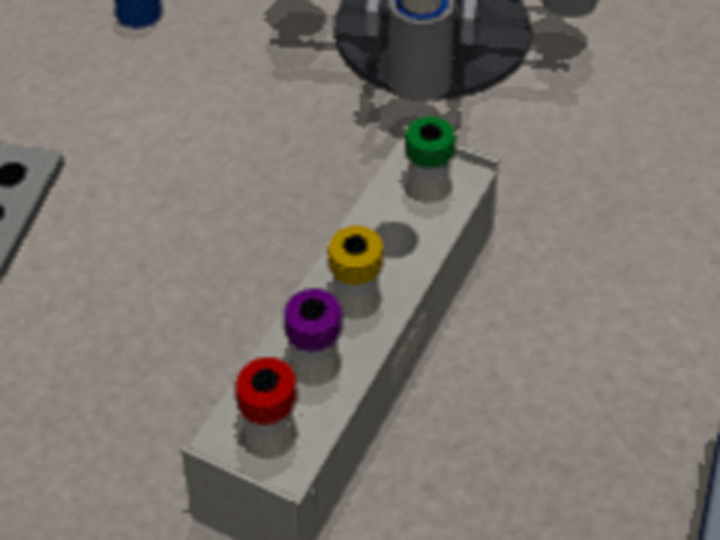

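All seven keys are required, so the move was refused. The picture shows the rack unchanged, with the purple cap at about (284,356) full-frame.

>>> {"name": "drive_tool", "arguments": {"rows": [{"dx":-0.4,"dy":0,"dz":0,"wx":0,"wy":0,"wz":0.8,"hand":85},{"dx":-1.2,"dy":-0.1,"dz":0.2,"wx":0,"wy":0,"wz":2,"hand":85},{"dx":-2,"dy":-0.2,"dz":0.3,"wx":0,"wy":0,"wz":3.6,"hand":85},{"dx":-2.8,"dy":-0.25,"dz":0.5,"wx":0,"wy":0,"wz":5.2,"hand":85},{"dx":-3.6,"dy":-0.3,"dz":0.7,"wx":0,"wy":0,"wz":6.8,"hand":85},{"dx":-4.4,"dy":-0.35,"dz":0.9,"wx":0,"wy":0,"wz":8.4,"hand":85},{"dx":-5.2,"dy":-0.4,"dz":1.0,"wx":0,"wy":0,"wz":10,"hand":85},{"dx":-6,"dy":-0.5,"dz":1.2,"wx":0,"wy":0,"wz":11.6,"hand":85},{"dx":-6.8,"dy":-0.55,"dz":1.3,"wx":0,"wy":0,"wz":13.2,"hand":85},{"dx":-7.5,"dy":-0.6,"dz":1.5,"wx":0,"wy":0,"wz":14.8,"hand":85},{"dx":-8,"dy":-0.65,"dz":1.6,"wx":0,"wy":0,"wz":15.8,"hand":85},{"dx":-8.18,"dy":-0.67,"dz":1.65,"wx":0,"wy":0,"wz":16.2,"hand":85},{"dx":-8.18,"dy":-0.67,"dz":1.65,"wx":0,"wy":0,"wz":16.2,"hand":85},{"dx":-8.18,"dy":-0.67,"dz":1.65,"wx":0,"wy":0,"wz":16.2,"hand":85}]}}

```text
clock: 2.35
eef_pos: [0.5615, 0.2626, 0.1599]
tool_rot: [0.792, 0.611, -0.0, -0.0]
ft_force: [-0.2, 0.6, -0.0]
grip_width: 0.085
grasp_force: 0.0
```

```bash
python3 - <<'E'
from h import *
print(bot.get_obs()['eef_pos'],bot.get_obs()['tool_rot'],bot.get_obs()['ft_force']); go([.5622,.2622,.087],-14.8)
s=bot.camera('side')[...,::-1]
cv2.imwrite('pics/s3.png',cv2.resize(s[230:430,160:420],None,fx=3,fy=3,interpolation=2))
E
```

```text
[0.56151952 0.2626133  0.15988497] [ 7.91586968e-01  6.11056371e-01 -2.43864807e-04 -3.53003552e-04] [-0.19940512  0.58766174 -0.00419244]
d [-0.005  0.017  1.458] w [-0.01  -0.001  0.026]
```

View pics/s3.png

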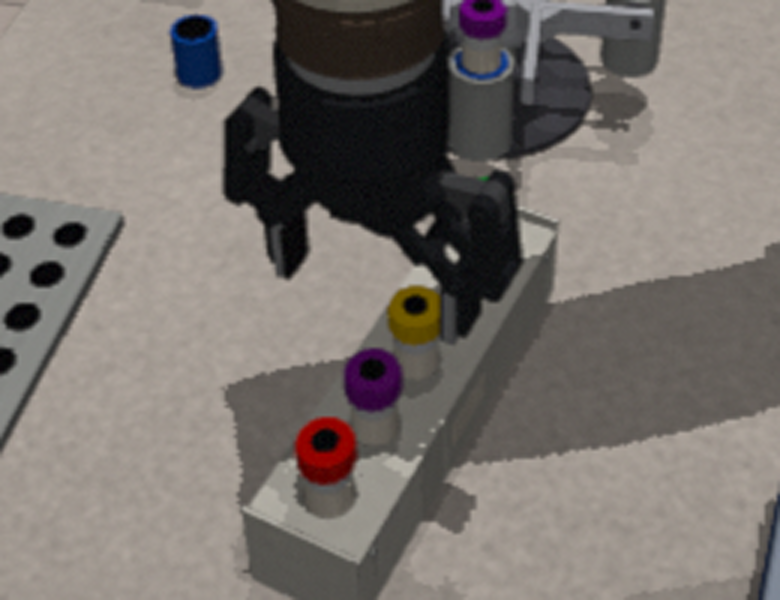

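The open gripper stands above the purple cap, its fingers either side of the row. I go down and grip.

>>> {"name": "drive_tool", "arguments": {"rows": [{"dx":0,"dy":0.01,"dz":0.4,"wx":0,"wy":0,"wz":0,"hand":85},{"dx":0,"dy":0.015,"dz":0.9,"wx":0,"wy":0,"wz":0,"hand":85},{"dx":0,"dy":0.015,"dz":1.3,"wx":0,"wy":0,"wz":0,"hand":70},{"dx":0,"dy":0.015,"dz":1.47,"wx":0,"wy":0,"wz":0,"hand":60},{"dx":0,"dy":0.015,"dz":1.47,"wx":0,"wy":0,"wz":0,"hand":50},{"dx":0,"dy":0.015,"dz":1.47,"wx":0,"wy":0,"wz":0,"hand":40},{"dx":0,"dy":0.015,"dz":1.47,"wx":0,"wy":0,"wz":0,"hand":20},{"dx":0,"dy":0.015,"dz":1.47,"wx":0,"wy":0,"wz":0,"hand":20},{"dx":0,"dy":0.015,"dz":1.47,"wx":0,"wy":0,"wz":0,"hand":20},{"dx":0,"dy":0.015,"dz":1.47,"wx":0,"wy":0,"wz":0,"hand":20},{"dx":0,"dy":0.015,"dz":1.47,"wx":0,"wy":0,"wz":0,"hand":20},{"dx":0,"dy":0.015,"dz":1.47,"wx":0,"wy":0,"wz":0,"hand":20}]}}

```text
clock: 3.6
eef_pos: [0.564, 0.2625, 0.0882]
tool_rot: [0.792, 0.61, 0.002, 0.0]
ft_force: [-0.8, 1.1, 6.2]
grip_width: 0.0283
grasp_force: 59.0
```

```bash
python3 -c "
from h import *
o=bot.get_obs();print(o['eef_pos'],o['ft_force'],o['grip_width'],o['grasp_force'])"
```

```text
[0.5640364  0.26249544 0.08817323] [-0.79835434  1.06555649  6.20136779] 0.028286739431960747 59.0241014957428
```

>>> {"name": "drive_tool", "arguments": {"rows": [{"dx":0,"dy":0,"dz":-0.1,"wx":0,"wy":0,"wz":0,"hand":20},{"dx":0,"dy":0,"dz":-0.4,"wx":0,"wy":0,"wz":0,"hand":20},{"dx":0,"dy":0,"dz":-0.8,"wx":0,"wy":0,"wz":0,"hand":20},{"dx":0,"dy":0,"dz":-1.2,"wx":0,"wy":0,"wz":0,"hand":20},{"dx":0,"dy":0,"dz":-1.6,"wx":0,"wy":0,"wz":0,"hand":20},{"dx":0,"dy":0,"dz":-2,"wx":0,"wy":0,"wz":0,"hand":20},{"dx":0,"dy":0,"dz":-2.4,"wx":0,"wy":0,"wz":0,"hand":20},{"dx":0,"dy":0,"dz":-2.7,"wx":0,"wy":0,"wz":0,"hand":20},{"dx":0,"dy":0,"dz":-2.8,"wx":0,"wy":0,"wz":0,"hand":20},{"dx":0,"dy":0,"dz":-2.8,"wx":0,"wy":0,"wz":0,"hand":20},{"dx":0,"dy":0,"dz":-2.8,"wx":0,"wy":0,"wz":0,"hand":20}]}}

```text
clock: 4.7
eef_pos: [0.5626, 0.2616, 0.2252]
tool_rot: [0.792, 0.61, -0.001, -0.0]
ft_force: [0.9, 0.2, -0.8]
grip_width: 0.0281
grasp_force: 59.5
```

```bash
python3 - <<'E'
from h import *
o=bot.get_obs();print(o['eef_pos'],o['tool_rot'],o['ft_force'],o['ft_torque'],o['grip_width'],o['grasp_force'])
go([.4604,-.0918,.222],4.8)
s=bot.camera('side')[...,::-1]
cv2.imwrite('pics/s4.png',cv2.resize(s[200:400,160:420],None,fx=3,fy=3,interpolation=2))
E
```

```text
[0.56261338 0.26161962 0.22524054] [ 7.92140645e-01  6.10337952e-01 -8.69993937e-04 -1.58752735e-04] [ 0.90651396  0.16129    -0.81445938] [-0.02062893  0.01629101  0.00278409] 0.028071499699858546 59.4662207365036
d [-7.356 -0.174  0.074] w [-0.017  0.011 -3.914]
```

View pics/s4.png

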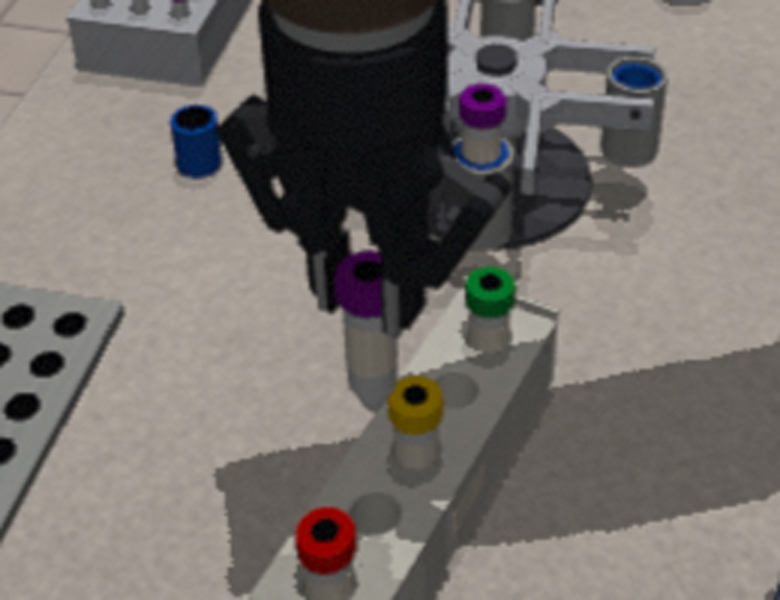

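The tube hangs upright in the fingers; the rotor's empty bucket is visible at (373,225). I carry it over the bucket.

>>> {"name": "drive_tool", "arguments": {"rows": [{"dx":-0.2,"dy":0,"dz":0,"wx":0,"wy":0,"wz":0,"hand":20},{"dx":-0.6,"dy":0,"dz":0,"wx":0,"wy":0,"wz":-0.3,"hand":20},{"dx":-1.1,"dy":0,"dz":0,"wx":0,"wy":0,"wz":-0.6,"hand":20},{"dx":-1.7,"dy":0,"dz":0,"wx":0,"wy":0,"wz":-0.9,"hand":20},{"dx":-2.3,"dy":0,"dz":0,"wx":0,"wy":0,"wz":-1.2,"hand":20},{"dx":-2.9,"dy":0,"dz":0,"wx":0,"wy":0,"wz":-1.5,"hand":20},{"dx":-3.5,"dy":-0.1,"dz":0,"wx":0,"wy":0,"wz":-1.8,"hand":20},{"dx":-4.1,"dy":-0.1,"dz":0,"wx":0,"wy":0,"wz":-2.2,"hand":20},{"dx":-4.7,"dy":-0.1,"dz":0,"wx":0,"wy":0,"wz":-2.6,"hand":20},{"dx":-5.3,"dy":-0.1,"dz":0,"wx":0,"wy":0,"wz":-3,"hand":20},{"dx":-5.9,"dy":-0.15,"dz":0,"wx":0,"wy":0,"wz":-3.3,"hand":20},{"dx":-6.4,"dy":-0.17,"dz":0,"wx":0,"wy":0,"wz":-3.6,"hand":20},{"dx":-6.9,"dy":-0.17,"dz":0,"wx":0,"wy":0,"wz":-3.8,"hand":20},{"dx":-7.2,"dy":-0.17,"dz":0,"wx":0,"wy":0,"wz":-3.9,"hand":20},{"dx":-7.36,"dy":-0.17,"dz":0,"wx":0,"wy":0,"wz":-3.9,"hand":20},{"dx":-7.36,"dy":-0.17,"dz":0,"wx":0,"wy":0,"wz":-3.9,"hand":20},{"dx":-7.36,"dy":-0.17,"dz":0,"wx":0,"wy":0,"wz":-3.9,"hand":20},{"dx":-7.36,"dy":-0.17,"dz":0,"wx":0,"wy":0,"wz":-3.9,"hand":20}]}}

```text
clock: 6.55
eef_pos: [0.4611, -0.0911, 0.2262]
tool_rot: [0.677, 0.736, 0.0, -0.0]
ft_force: [-0.5, -0.5, -0.8]
grip_width: 0.028
grasp_force: 59.5
```

```bash
python3 - <<'E'
from h import *
o=bot.get_obs();print(o['eef_pos'],o['tool_rot'],o['ft_force'],o['ft_torque'],o['grip_width'],o['grasp_force'])
go([.4604,-.0918,.222],4.8)
s=bot.camera('side')[...,::-1];t=bot.camera('top')[...,::-1]
a=cv2.resize(s[120:270,280:460],None,fx=4,fy=4,interpolation=2)
cv2.imwrite('pics/s5.png',a); cv2.imwrite('pics/t5f.png',t);cv2.imwrite('pics/s5f.png',s)
for n in('side','top'): print([(round(r['score'],2),np.round(r['extent'],1).tolist()) for r in bot.look_for(n,'tube_mid')[:3]],[(round(r['score'],2),np.round(r['extent'],1).tolist()) for r in bot.look_for(n,'bucket')[:3]])
print(proj('side',[.4604,-.0918,.113]),proj('side',[.4604,-.0918,.143]),proj('side',[.4604,-.0918,.23]))
E
```

```text
[ 0.46113978 -0.09112609  0.22619158] [ 6.76956192e-01  7.36023298e-01  5.97184869e-05 -1.26393398e-04] [-0.46186871 -0.45907633 -0.79909109] [-0.025054    0.03390087 -0.02573649] 0.028048506230078787 59.48288440704346
d [-0.012 -0.016  0.084] w [-0.001 -0.003 -0.002]
[(0.58, [375.9, 192.3, 11.0, 43.7]), (0.27, [391.3, 187.9, 23.6, 29.6])] [(0.79, [370.0, 237.6, 26.4, 38.4])]
[(0.63, [166.8, 228.6, 17.1, 12.7]), (0.2, [456.5, 215.4, 34.2, 28.8])] []
[371.85250746 224.51000482] [373.13091077 212.92935444] [377.13201955 176.68457843]
```

View pics/s5.png

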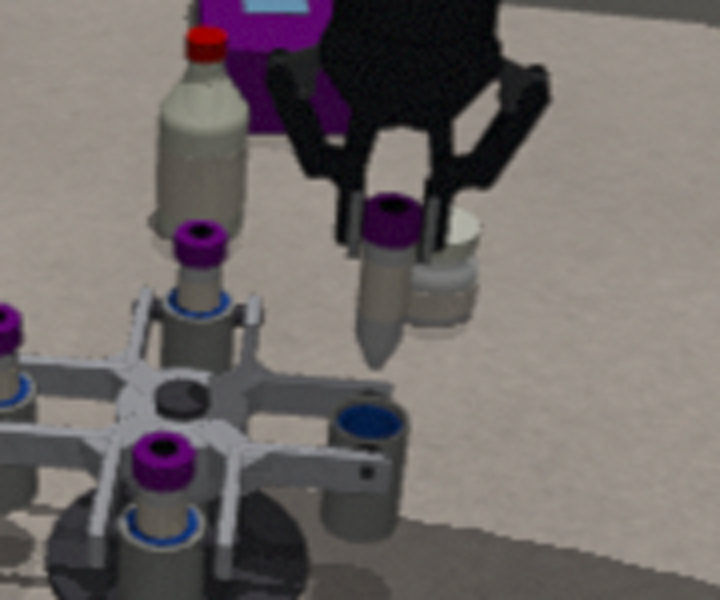

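The tube tip is at (374,211) and the cap at (378,176), directly above the bucket mouth at (372,225), about 1 mm too far in +x. I correct that and start down.

>>> {"name": "drive_tool", "arguments": {"rows": [{"dx":-0.01,"dy":-0.02,"dz":0.1,"wx":0,"wy":0,"wz":0,"hand":20},{"dx":-0.01,"dy":-0.025,"dz":0.3,"wx":0,"wy":0,"wz":0,"hand":20},{"dx":-0.01,"dy":-0.025,"dz":0.5,"wx":0,"wy":0,"wz":0,"hand":20},{"dx":-0.01,"dy":-0.025,"dz":0.65,"wx":0,"wy":0,"wz":0,"hand":20},{"dx":-0.01,"dy":-0.025,"dz":0.75,"wx":0,"wy":0,"wz":0,"hand":20},{"dx":-0.01,"dy":-0.025,"dz":0.85,"wx":0,"wy":0,"wz":0,"hand":20},{"dx":-0.01,"dy":-0.025,"dz":0.9,"wx":0,"wy":0,"wz":0,"hand":20},{"dx":-0.01,"dy":-0.025,"dz":0.9,"wx":0,"wy":0,"wz":0,"hand":20},{"dx":-0.01,"dy":-0.025,"dz":0.9,"wx":0,"wy":0,"wz":0,"hand":20}]}}

```text
clock: 7.75
eef_pos: [0.46, -0.0924, 0.1815]
tool_rot: [0.677, 0.736, 0.0, 0.0]
ft_force: [-0.3, -0.3, -0.2]
grip_width: 0.0284
grasp_force: 59.5
```

```bash
python3 - <<'E'
from h import *
o=bot.get_obs();print(o['eef_pos'],o['ft_force'],o['ft_torque'],o['grip_width'],o['grasp_force'])
go([.4604,-.0918,.17],4.8)
s=bot.camera('side')[...,::-1]
cv2.imwrite('pics/s6.png',cv2.resize(s[150:260,300:440],None,fx=5,fy=5,interpolation=2))
E
```

```text
[ 0.46001383 -0.09239548  0.18153493] [-0.3350626  -0.33420349 -0.16244152] [-0.02927723  0.03655943 -0.04711   ] 0.028443164468107116 59.48523223400116
d [0.011 0.009 0.231] w [ 0.005  0.001 -0.013]
```

View pics/s6.png

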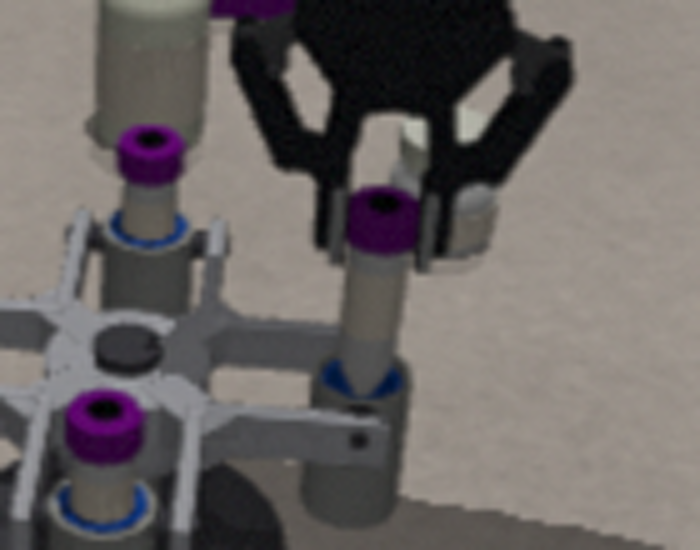

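The tube tip has entered the bucket mouth, centred around (374,226), with no contact force. I continue down slowly.

>>> {"name": "drive_tool", "arguments": {"rows": [{"dx":0.01,"dy":0.01,"dz":0.06,"wx":0,"wy":0,"wz":0,"hand":20},{"dx":0.01,"dy":0.01,"dz":0.12,"wx":0,"wy":0,"wz":0,"hand":20},{"dx":0.01,"dy":0.01,"dz":0.18,"wx":0,"wy":0,"wz":0,"hand":20},{"dx":0.01,"dy":0.01,"dz":0.24,"wx":0,"wy":0,"wz":0,"hand":20},{"dx":0.01,"dy":0.01,"dz":0.24,"wx":0,"wy":0,"wz":0,"hand":20},{"dx":0.01,"dy":0.01,"dz":0.24,"wx":0,"wy":0,"wz":0,"hand":20}]}}

```text
clock: 8.4
eef_pos: [0.4602, -0.0918, 0.1692]
tool_rot: [0.677, 0.736, -0.0, -0.0]
ft_force: [-0.5, 0.1, 0.3]
grip_width: 0.0279
grasp_force: 59.5
```

>>> {"name": "drive_tool", "arguments": {"rows": [{"dx":0,"dy":0,"dz":0.03,"wx":0,"wy":0,"wz":0,"hand":20},{"dx":0,"dy":0,"dz":0.06,"wx":0,"wy":0,"wz":0,"hand":20},{"dx":0,"dy":0,"dz":0.09,"wx":0,"wy":0,"wz":0,"hand":20},{"dx":0,"dy":0,"dz":0.12,"wx":0,"wy":0,"wz":0,"hand":20},{"dx":0,"dy":0,"dz":0.12,"wx":0,"wy":0,"wz":0,"hand":20},{"dx":0,"dy":0,"dz":0.12,"wx":0,"wy":0,"wz":0,"hand":20}]}}

```text
clock: 9.0
eef_pos: [0.4602, -0.0918, 0.1633]
tool_rot: [0.677, 0.736, -0.0, -0.0]
ft_force: [0.3, -0.7, -0.4]
grip_width: 0.0282
grasp_force: 59.5
```

>>> {"name": "drive_tool", "arguments": {"rows": [{"dx":0,"dy":0,"dz":0.03,"wx":0,"wy":0,"wz":0,"hand":20},{"dx":0,"dy":0,"dz":0.06,"wx":0,"wy":0,"wz":0,"hand":20},{"dx":0,"dy":0,"dz":0.08,"wx":0,"wy":0,"wz":0,"hand":20},{"dx":0,"dy":0,"dz":0.08,"wx":0,"wy":0,"wz":0,"hand":20},{"dx":0,"dy":0,"dz":0.08,"wx":0,"wy":0,"wz":0,"hand":20}]}}

```text
clock: 9.5
eef_pos: [0.4603, -0.0918, 0.1593]
tool_rot: [0.677, 0.736, -0.0, -0.0]
ft_force: [0.5, 0.3, -0.9]
grip_width: 0.0283
grasp_force: 59.5
```

>>> {"name": "drive_tool", "arguments": {"rows": [{"dx":0,"dy":0,"dz":0.03,"wx":0,"wy":0,"wz":0,"hand":20},{"dx":0,"dy":0,"dz":0.06,"wx":0,"wy":0,"wz":0,"hand":20},{"dx":0,"dy":0,"dz":0.06,"wx":0,"wy":0,"wz":0,"hand":20},{"dx":0,"dy":0,"dz":0.06,"wx":0,"wy":0,"wz":0,"hand":20}]}}

```text
clock: 9.9
eef_pos: [0.4602, -0.0918, 0.1562]
tool_rot: [0.677, 0.736, -0.0, -0.0]
ft_force: [0.1, -0.2, -1.1]
grip_width: 0.0282
grasp_force: 59.5
```

>>> {"name": "drive_tool", "arguments": {"rows": [{"dx":0,"dy":0,"dz":0.03,"wx":0,"wy":0,"wz":0,"hand":20},{"dx":0,"dy":0,"dz":0.05,"wx":0,"wy":0,"wz":0,"hand":20},{"dx":0,"dy":0,"dz":0.05,"wx":0,"wy":0,"wz":0,"hand":20},{"dx":0,"dy":0,"dz":0.05,"wx":0,"wy":0,"wz":0,"hand":20}]}}

```text
clock: 10.3
eef_pos: [0.4603, -0.0917, 0.1538]
tool_rot: [0.677, 0.736, 0.0, -0.0]
ft_force: [1.1, 0.3, 0.7]
grip_width: 0.0282
grasp_force: 59.5
```

>>> {"name": "drive_tool", "arguments": {"rows": [{"dx":0,"dy":0,"dz":0.02,"wx":0,"wy":0,"wz":0,"hand":20},{"dx":0,"dy":0,"dz":0.04,"wx":0,"wy":0,"wz":0,"hand":20},{"dx":0,"dy":0,"dz":0.04,"wx":0,"wy":0,"wz":0,"hand":20},{"dx":0,"dy":0,"dz":0.04,"wx":0,"wy":0,"wz":0,"hand":20}]}}

```text
clock: 10.7
eef_pos: [0.4608, -0.0918, 0.1523]
tool_rot: [0.677, 0.736, 0.001, 0.0]
ft_force: [1.0, 0.5, 4.3]
grip_width: 0.0285
grasp_force: 60.0
```

>>> {"name": "drive_tool", "arguments": {"rows": [{"dx":0,"dy":0,"dz":0.02,"wx":0,"wy":0,"wz":0,"hand":20},{"dx":0,"dy":0,"dz":0.03,"wx":0,"wy":0,"wz":0,"hand":20},{"dx":0,"dy":0,"dz":0.03,"wx":0,"wy":0,"wz":0,"hand":20},{"dx":0,"dy":0,"dz":0.03,"wx":0,"wy":0,"wz":0,"hand":20}]}}

```text
clock: 11.1
eef_pos: [0.4608, -0.0918, 0.1507]
tool_rot: [0.677, 0.736, 0.0, 0.0]
ft_force: [1.2, 1.8, 5.3]
grip_width: 0.0282
grasp_force: 60.0
```

>>> {"name": "drive_tool", "arguments": {"rows": [{"dx":0,"dy":0,"dz":0.015,"wx":0,"wy":0,"wz":0,"hand":20},{"dx":0,"dy":0,"dz":0.03,"wx":0,"wy":0,"wz":0,"hand":20},{"dx":0,"dy":0,"dz":0.03,"wx":0,"wy":0,"wz":0,"hand":20},{"dx":0,"dy":0,"dz":0.03,"wx":0,"wy":0,"wz":0,"hand":20}]}}

```text
clock: 11.5
eef_pos: [0.4607, -0.0918, 0.1491]
tool_rot: [0.677, 0.736, 0.0, 0.0]
ft_force: [1.6, 2.0, 5.3]
grip_width: 0.0282
grasp_force: 60.0
```

>>> {"name": "drive_tool", "arguments": {"rows": [{"dx":0,"dy":0,"dz":0.015,"wx":0,"wy":0,"wz":0,"hand":20},{"dx":0,"dy":0,"dz":0.03,"wx":0,"wy":0,"wz":0,"hand":20},{"dx":0,"dy":0,"dz":0.03,"wx":0,"wy":0,"wz":0,"hand":20},{"dx":0,"dy":0,"dz":0.03,"wx":0,"wy":0,"wz":0,"hand":20}]}}

```text
clock: 11.9
eef_pos: [0.4607, -0.0918, 0.1475]
tool_rot: [0.677, 0.736, 0.0, 0.0]
ft_force: [0.8, 2.6, 5.0]
grip_width: 0.0279
grasp_force: 60.0
```

>>> {"name": "drive_tool", "arguments": {"rows": [{"dx":0.01,"dy":0,"dz":0.015,"wx":0,"wy":0,"wz":0,"hand":20},{"dx":0.01,"dy":0,"dz":0.03,"wx":0,"wy":0,"wz":0,"hand":20},{"dx":0.01,"dy":0,"dz":0.03,"wx":0,"wy":0,"wz":0,"hand":20},{"dx":0.01,"dy":0,"dz":0.03,"wx":0,"wy":0,"wz":0,"hand":20}]}}

```text
clock: 12.3
eef_pos: [0.4606, -0.0915, 0.146]
tool_rot: [0.677, 0.736, 0.0, 0.0]
ft_force: [2.2, 1.0, 4.8]
grip_width: 0.0285
grasp_force: 60.0
```

>>> {"name": "drive_tool", "arguments": {"rows": [{"dx":0,"dy":0,"dz":0.015,"wx":0,"wy":0,"wz":0,"hand":20},{"dx":0,"dy":0,"dz":0.02,"wx":0,"wy":0,"wz":0,"hand":20},{"dx":0,"dy":0,"dz":0.02,"wx":0,"wy":0,"wz":0,"hand":20},{"dx":0,"dy":0,"dz":0.02,"wx":0,"wy":0,"wz":0,"hand":20}]}}

```text
clock: 12.7
eef_pos: [0.4607, -0.0915, 0.1452]
tool_rot: [0.677, 0.736, 0.0, 0.001]
ft_force: [0.8, 0.5, 6.9]
grip_width: 0.0283
grasp_force: 60.1
```

>>> {"name": "drive_tool", "arguments": {"rows": [{"dx":0,"dy":0,"dz":0.01,"wx":0,"wy":0,"wz":0,"hand":20},{"dx":0,"dy":0,"dz":0.02,"wx":0,"wy":0,"wz":0,"hand":20},{"dx":0,"dy":0,"dz":0.02,"wx":0,"wy":0,"wz":0,"hand":20},{"dx":0,"dy":0,"dz":0.02,"wx":0,"wy":0,"wz":0,"hand":20}]}}

```text
clock: 13.1
eef_pos: [0.4609, -0.0916, 0.1451]
tool_rot: [0.677, 0.736, 0.0, 0.001]
ft_force: [-0.4, 1.9, 12.0]
grip_width: 0.0282
grasp_force: 60.7
```

>>> {"name": "drive_tool", "arguments": {"rows": [{"dx":0,"dy":0,"dz":0.007,"wx":0,"wy":0,"wz":0,"hand":20},{"dx":0,"dy":0,"dz":0.014,"wx":0,"wy":0,"wz":0,"hand":20},{"dx":0,"dy":0,"dz":0.014,"wx":0,"wy":0,"wz":0,"hand":20},{"dx":0,"dy":0,"dz":0.014,"wx":0,"wy":0,"wz":0,"hand":20},{"dx":0,"dy":0,"dz":0.014,"wx":0,"wy":0,"wz":0,"hand":20}]}}

```text
clock: 13.6
eef_pos: [0.4611, -0.0916, 0.145]
tool_rot: [0.677, 0.736, 0.001, 0.001]
ft_force: [-1.5, 2.2, 15.3]
grip_width: 0.0278
grasp_force: 61.0
```

```bash
python3 - <<'E'
from h import *
o=bot.get_obs();print(o['clock'],o['eef_pos'],o['ft_force'])
E
```

```text
13.6 [ 0.46106301 -0.09163004  0.14502651] [-1.53596578  2.22472031 15.26702582]
```

Hard stop with a 15 N bedding push. I relieve the push, then open.

>>> {"name": "drive_tool", "arguments": {"rows": [{"dx":0,"dy":0,"dz":-0.03,"wx":0,"wy":0,"wz":0,"hand":20},{"dx":0,"dy":0,"dz":-0.05,"wx":0,"wy":0,"wz":0,"hand":20},{"dx":0,"dy":0,"dz":-0.05,"wx":0,"wy":0,"wz":0,"hand":20},{"dx":0,"dy":0,"dz":-0.05,"wx":0,"wy":0,"wz":0,"hand":32},{"dx":0,"dy":0,"dz":-0.05,"wx":0,"wy":0,"wz":0,"hand":40},{"dx":0,"dy":0,"dz":-0.05,"wx":0,"wy":0,"wz":0,"hand":50},{"dx":0,"dy":0,"dz":-0.05,"wx":0,"wy":0,"wz":0,"hand":60},{"dx":0,"dy":0,"dz":-0.05,"wx":0,"wy":0,"wz":0,"hand":60},{"dx":0,"dy":0,"dz":-0.05,"wx":0,"wy":0,"wz":0,"hand":60}]}}

```text
clock: 14.5
eef_pos: [0.4601, -0.0914, 0.1455]
tool_rot: [0.677, 0.736, -0.0, -0.0]
ft_force: [-0.2, -0.3, -0.2]
grip_width: 0.0601
grasp_force: 0.0
```

```bash
python3 - <<'E'
from h import *
o=bot.get_obs();print(o['clock'],o['eef_pos'],o['ft_force'],o['grip_width'])
s=bot.camera('side')[...,::-1]; cv2.imwrite('pics/s7f.png',s)
cv2.imwrite('pics/s7.png',cv2.resize(s[150:260,300:440],None,fx=5,fy=5,interpolation=2))
E
```

```text
14.5 [ 0.4601172  -0.09138162  0.14553314] [-0.21913827 -0.26975886 -0.15613891] 0.06005466196597858
```

View pics/s7.png

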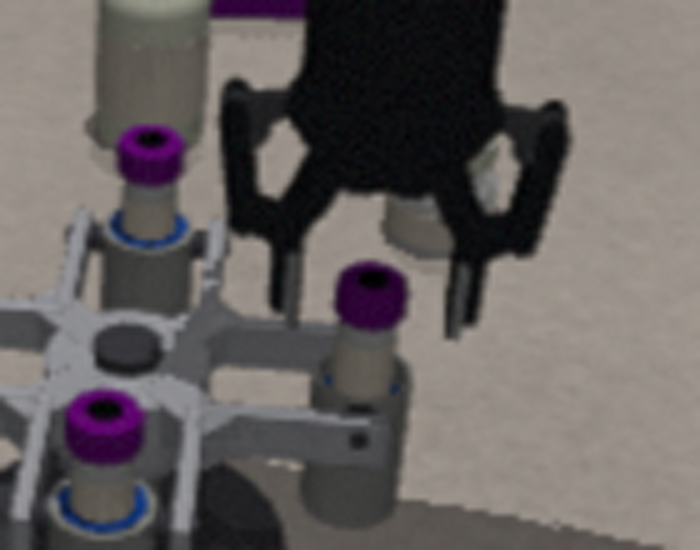

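The tube is seated: the cap at (374,209) is level with its neighbours and the bucket hangs straight. Now the rock test: raise 3 mm and push inward with the outer pad.

>>> {"name": "drive_tool", "arguments": {"rows": [{"dx":0,"dy":0.06,"dz":-0.06,"wx":0,"wy":0,"wz":0,"hand":60},{"dx":0,"dy":0.14,"dz":-0.06,"wx":0,"wy":0,"wz":0,"hand":60},{"dx":0,"dy":0.2,"dz":-0.06,"wx":0,"wy":0,"wz":0,"hand":60},{"dx":0,"dy":0.24,"dz":-0.06,"wx":0,"wy":0,"wz":0,"hand":60},{"dx":0,"dy":0.27,"dz":-0.06,"wx":0,"wy":0,"wz":0,"hand":60},{"dx":0,"dy":0.3,"dz":-0.06,"wx":0,"wy":0,"wz":0,"hand":60},{"dx":0,"dy":0.34,"dz":-0.06,"wx":0,"wy":0,"wz":0,"hand":60},{"dx":0,"dy":0.38,"dz":-0.06,"wx":0,"wy":0,"wz":0,"hand":60},{"dx":0,"dy":0.42,"dz":-0.06,"wx":0,"wy":0,"wz":0,"hand":60},{"dx":0,"dy":0.46,"dz":-0.06,"wx":0,"wy":0,"wz":0,"hand":60},{"dx":0,"dy":0.5,"dz":-0.06,"wx":0,"wy":0,"wz":0,"hand":60},{"dx":0,"dy":0.54,"dz":-0.06,"wx":0,"wy":0,"wz":0,"hand":60},{"dx":0,"dy":0.58,"dz":-0.06,"wx":0,"wy":0,"wz":0,"hand":60},{"dx":0,"dy":0.62,"dz":-0.06,"wx":0,"wy":0,"wz":0,"hand":60},{"dx":0,"dy":0.66,"dz":-0.06,"wx":0,"wy":0,"wz":0,"hand":60},{"dx":0,"dy":0.7,"dz":-0.06,"wx":0,"wy":0,"wz":0,"hand":60},{"dx":0,"dy":0.73,"dz":-0.06,"wx":0,"wy":0,"wz":0,"hand":60},{"dx":0,"dy":0.73,"dz":-0.06,"wx":0,"wy":0,"wz":0,"hand":60},{"dx":0,"dy":0.73,"dz":-0.06,"wx":0,"wy":0,"wz":0,"hand":60},{"dx":0,"dy":0.73,"dz":-0.06,"wx":0,"wy":0,"wz":0,"hand":60}]}}

```text
clock: 16.55
eef_pos: [0.4965, -0.0883, 0.1485]
tool_rot: [0.677, 0.736, -0.0, -0.0]
ft_force: [-0.9, 0.4, -0.2]
grip_width: 0.0597
grasp_force: 0.5
```

```bash
python3 - <<'E'
from h import *
o=bot.get_obs();print(o['clock'],o['eef_pos'],o['ft_force'],o['grip_width'])
s=bot.camera('side')[...,::-1]; cv2.imwrite('pics/s8f.png',s)
cv2.imwrite('pics/s8.png',cv2.resize(s[150:260,300:440],None,fx=5,fy=5,interpolation=2))
out=np.array([-.9965,-.084,0]); P=np.array([.4604,-.0918,.105])
for a in(0,15,20,25,30,35):
    t=np.radians(a); ax=-out*np.sin(t)+np.array([0,0,np.cos(t)]); print(a,(proj('side',P+ax*.048)-[300,150])*5,(proj('side',P-ax*.06)-[300,150])*5)
E
```

```text
16.55 [ 0.4964575  -0.08831268  0.14852371] [-0.88477146  0.3826808  -0.20846771] 0.05974723916950626
0 [367.84008049 294.84877936] [345.6284448  496.05694551]
15 [337.36276714 295.82749872] [381.34687449 495.3569057 ]
20 [327.44807822 297.59774118] [393.06598973 493.52811966]
25 [317.79242973 300.06710138] [404.55637752 490.91342423]
30 [308.47412592 303.21260186] [415.73773908 487.52726701]
35 [299.56787254 307.00550792] [426.53088293 483.38905591]
```

View pics/s8.png

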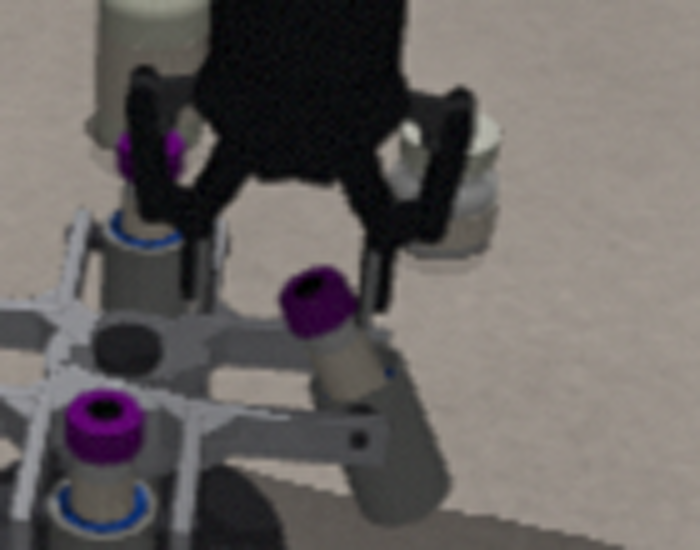

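The cap has moved to (364,210) and the foot swung outward, a tilt of about 27°. I push 2.5 mm more, then return.

>>> {"name": "drive_tool", "arguments": {"rows": [{"dx":0,"dy":0.03,"dz":0,"wx":0,"wy":0,"wz":0,"hand":60},{"dx":0,"dy":0.05,"dz":0,"wx":0,"wy":0,"wz":0,"hand":60},{"dx":0,"dy":0.05,"dz":0,"wx":0,"wy":0,"wz":0,"hand":60},{"dx":0,"dy":0.05,"dz":0,"wx":0,"wy":0,"wz":0,"hand":60},{"dx":0,"dy":0,"dz":0,"wx":0,"wy":0,"wz":0,"hand":60},{"dx":0,"dy":-0.07,"dz":0,"wx":0,"wy":0,"wz":0,"hand":60},{"dx":0,"dy":-0.14,"dz":0,"wx":0,"wy":0,"wz":0,"hand":60},{"dx":0,"dy":-0.21,"dz":0,"wx":0,"wy":0,"wz":0,"hand":60},{"dx":0,"dy":-0.28,"dz":0,"wx":0,"wy":0,"wz":0,"hand":60},{"dx":0,"dy":-0.35,"dz":0,"wx":0,"wy":0,"wz":0,"hand":60},{"dx":0,"dy":-0.42,"dz":0,"wx":0,"wy":0,"wz":0,"hand":60},{"dx":0,"dy":-0.5,"dz":0,"wx":0,"wy":0,"wz":0,"hand":60},{"dx":0,"dy":-0.6,"dz":0,"wx":0,"wy":0,"wz":0,"hand":60},{"dx":0,"dy":-0.7,"dz":0,"wx":0,"wy":0,"wz":0,"hand":60},{"dx":0,"dy":-0.73,"dz":0,"wx":0,"wy":0,"wz":0,"hand":60},{"dx":0,"dy":-0.73,"dz":0,"wx":0,"wy":0,"wz":0,"hand":60},{"dx":0,"dy":-0.73,"dz":0,"wx":0,"wy":0,"wz":0,"hand":60},{"dx":0,"dy":-0.73,"dz":0,"wx":0,"wy":0,"wz":0,"hand":60}]}}

```text
clock: 18.4
eef_pos: [0.4605, -0.0914, 0.1486]
tool_rot: [0.677, 0.736, 0.0, 0.0]
ft_force: [0.1, 0.9, 0.4]
grip_width: 0.0601
grasp_force: 0.0
```

>>> {"name": "drive_tool", "arguments": {"rows": [{"dx":0,"dy":0,"dz":0,"wx":0,"wy":0,"wz":0,"hand":75},{"dx":0,"dy":0,"dz":0,"wx":0,"wy":0,"wz":0,"hand":75},{"dx":0,"dy":0,"dz":-0.2,"wx":0,"wy":0,"wz":0,"hand":75},{"dx":0,"dy":0,"dz":-0.5,"wx":0,"wy":0,"wz":0,"hand":75},{"dx":0,"dy":0,"dz":-1,"wx":0,"wy":0,"wz":0,"hand":75},{"dx":0,"dy":0,"dz":-1.5,"wx":0,"wy":0,"wz":0,"hand":75},{"dx":0,"dy":0,"dz":-2,"wx":0,"wy":0,"wz":0,"hand":75},{"dx":0,"dy":0,"dz":-2,"wx":0,"wy":0,"wz":0,"hand":75},{"dx":0,"dy":0,"dz":-2,"wx":0,"wy":0,"wz":0,"hand":75},{"dx":0,"dy":0,"dz":-2,"wx":0,"wy":0,"wz":0,"hand":75},{"dx":0,"dy":0,"dz":-2,"wx":0,"wy":0,"wz":0,"hand":75},{"dx":0,"dy":0,"dz":-2,"wx":0,"wy":0,"wz":0,"hand":75},{"dx":0,"dy":0,"dz":-2,"wx":0,"wy":0,"wz":0,"hand":75},{"dx":0,"dy":0,"dz":-2,"wx":0,"wy":0,"wz":0,"hand":75},{"dx":0,"dy":0,"dz":-2,"wx":0,"wy":0,"wz":0,"hand":75},{"dx":0,"dy":0,"dz":-2,"wx":0,"wy":0,"wz":0,"hand":75},{"dx":0,"dy":0,"dz":-2,"wx":0,"wy":0,"wz":0,"hand":75},{"dx":0,"dy":0,"dz":-2,"wx":0,"wy":0,"wz":0,"hand":75}]}}

```text
clock: 20.2
eef_pos: [0.4602, -0.0913, 0.2486]
tool_rot: [0.677, 0.736, 0.0, 0.0]
ft_force: [-0.4, -0.1, -0.1]
grip_width: 0.075
grasp_force: 0.0
```

```bash
python3 - <<'E'
from h import *
o=bot.get_obs();print(o['clock'],o['eef_pos'],o['ft_force'],o['grip_width'])
s=bot.camera('side')[...,::-1]; cv2.imwrite('pics/s9f.png',s)
cv2.imwrite('pics/s9.png',cv2.resize(s[120:400,220:440],None,fx=2.1,fy=2.1,interpolation=2))
E
```

```text
20.2 [ 0.46024807 -0.09132785  0.24863417] [-0.41946231 -0.10124729 -0.08369224] 0.0749993266779729
```

View pics/s9.png

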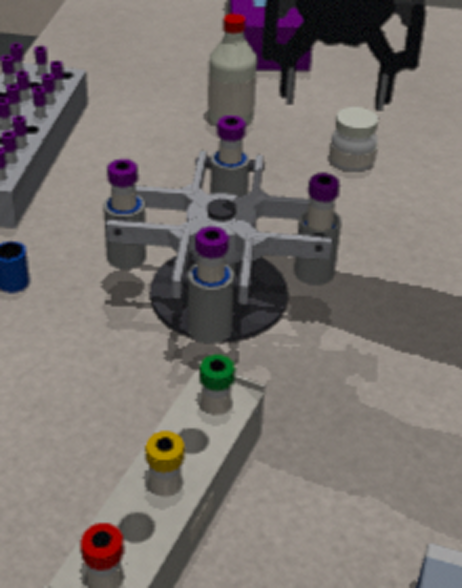

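The bucket hangs straight with the tube's cap at about (374,209). The other tubes are undisturbed and the gripper is clear.

```bash
python3 - <<'E'
from h import *
for f in('s7f','s9f'):
    h=cv2.cvtColor(cv2.imread(f'pics/{f}.png'),cv2.COLOR_BGR2HSV)[190:225,355:395].astype(int)
    m=(h[...,0]>=138)&(h[...,0]<=165)&(h[...,1]>110); print(f,np.argwhere(m).mean(0),m.sum())
print(bot.job_done())
E
```

```text
s7f [19.13103448 18.8       ] 145
s9f [19.25174825 18.62237762] 143
the job is handed in; nothing more can be done
None
```

The job is handed in: the tube and insert are bedded with about 15 N, the bucket was rocked to an estimated 30° (27° measured, then 2.5 mm more), and it swung back to hang straight with the cap where it was before and the robot clear, at about 20 s.

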